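# Hold the spice grinder's lid on pulse

## Task

Pick up the spice grinder's lid, set it fully down on the grinder's collar with its lugs through the two notches, then twist it clockwise against the spring until its white pointer lies in the yellow pulse band, about half-way to the red lock mark. Do not turn it as far as the lock, not even for a moment; finish with the gripper still holding the lid in the pulse band, and leave the two loose knobs and the jar where they are.

Things in the scene. Friction and masses are not known exactly. Their poses are not given: they have to be found in the camera images.
- lid_mid (a point): Loose lid: orange flange 76 mm across, 6 thick, black bar grip on top, tapered spigot below; 70 mm high, 0.1-0.2 kg, standing on its spigot on the bench. This point: on its axis at half height, 35 mm above the foot; flange 7 to 1 mm below it. z up, x along the bar. Alike after a half turn. Spigot 53 mm across (45 at the foot), 28 long. White pointers on the flange at +x and -x.
- lid_grip (a point): Centre of the lid's bar grip, 17 mm above lid_mid: a black bar 56 mm long (x), 18 thick (y), 36 high, a white line along its top.
- lid_lug (a point): Middle of the lid's +x lug, 28 mm out from the axis and 24 mm below lid_mid; a like lug is at -x. Each is 12 mm wide, 6 mm high and reaches out to 34 mm from the axis.
- collar (a point): Top centre of the bayonet collar of the spice grinder (fixed steel drum 120 mm across, 140 at the foot, black shoulder), 130 mm above the bench, 10 above the shoulder. z up, x through the notches. Aluminium, 82 mm across outside, bore 57 mm; below its 11 mm thick top tier the lugs are free to turn. Lid fully down: flange rests on the collar, lid_mid 7 mm above this point.
- notch (a point): The +x notch at the collar's top, 33 mm out from its axis; another opposite at -x. Each is 17 mm wide and reaches out to 37 mm: the lugs drop through. A white mark on the shoulder lies beside each.
- pulse (a point): Middle of one yellow pulse band on the shoulder, 51 mm out from the collar's axis, 40 degrees clockwise (seen from above) of the white mark at +x; the band spans 29 to 52 degrees. The same again opposite.
- lock (a point): One red lock mark on the shoulder, 74 degrees clockwise of the white mark at +x; another opposite.
- ring (a joint): Turn (rad) of the sprung ring hidden in the collar that the lugs push: 0 at rest, grows as the lid turns clockwise. The lid turns some 0.1 (0.02 to 0.18) before the lugs meet it. The spring needs 0.15 N m at first, 0.24 at 0.6, and turns the lid back if let go. Pulse band 0.4 to 0.8, middle 0.6; the lock begins at 1.05, stop at 1.2.
- knob_a: Black griddle control knob lying loose on the bench, 52 mm across, 30 mm high, origin under its centre. Leave alone.
- knob_b: A second, like knob_a. Leave alone.
- jar: Amber spice jar with a red cap standing on the bench, 48 mm across, 85 mm high, origin under its centre. Leave alone.
There are look-alikes about, which are no part of the job. Of the things that look like the part that bears lid_mid, take the one that is farthest to the robot's right at the start.

How it is judged:
By the outcome, as a careful person would: the job done as asked, in the order asked, and still so for the second after the job is handed in, while the arm keeps its last pose, push and grip.
It also fails if it takes over 45 s, if anything falls off the work surface, if the arm or the gripper's body presses on something with over 40 N, if the wrist force passes 120 N, or if a joint passes its speed limit or range.

## Robot

A 6-joint arm with a two-finger parallel gripper is mounted at the origin on the work surface. World frame = base frame: x ahead of the robot, y to its left, z up, the work surface at z = 0. Lengths are in m, angles in rad, forces in N, time in s.
With the tool pointing down it reaches from about 0.375 to 0.9 m from the base axis. Payload 3.1 kg.
Tool frame: the origin (TCP) lies between the finger pads; the fingertips stand 22 mm ahead of it and the grasp point (between the pads) lies 3 mm ahead of it; z points along the fingers, y is the line along which they close (so a half turn about z gives the same grasp; the last joint's range is limited). The gripper opens to 87 mm and grips with 3 to 60 N. Pads are 19 mm wide; open, the fingers measure 117 mm over their backs; the gripper's body (75 mm by 190 mm) begins 51 mm behind the grasp point.
Start: joints at [0.945, 0.527, 1.433, -0, 1.181, -0.178], TCP at [0.271, 0.563, 0.245] pointing down, gripper open.
Joint ranges: [-3.08, 3.08], [-0.75, 2.2], [0.22, 2.44], [-1.43, 4.57], [0, 2.65], [-2.85, 2.85]. Speed limits (rad/s): [2.79, 2.79, 3.14, 3.14, 3.14, 3.14].

## Interface

Orientations are given as a unit quaternion [x, y, z, w].
In Python, from rig import robot gives the robot as it stands.
- The arm moves only by the tool move_arm, never from a script. Its argument "series" is text: rows parted by semicolons, each of 6 numbers parted by spaces: the shift along the tool's x, y, z in mm, then the turn, a rotation vector about the tool's x, y, z in degrees. In form: dx dy dz ax ay az; .... A call has 1 to 8 rows; each row is the pose to reach, as a shift and turn from the pose commanded when the call began, along the tool's axes at that moment; what a row does not reach only later rows make up. A row lasts 1/12 s, in which the tool goes at most 41.7 mm and 7.16 degrees, less where a joint would pass 70% of its speed; a pose out of reach is approached as far as the arm can. A call with a gripper value outside its range is refused whole. "jaw" is the opening, from 0 (shut) to 1 (fully open), set as the call begins (left out, the last holds). The fingers move at their own pace and stop on an object; "newtons" is the grip in N (left out, the last holds). Time passes only in rows, so rows that repeat a pose let the fingers close. It gives the time, the measured TCP pose, the force, the opening and the grip force at its end, in the units of the state.
- robot.get_obs(): the state, without advancing time (a new reading comes with each control period).
- robot.camera(name): name is "scene" or "side" or "wrist"; returns a dict with "img" (400x640x3 uint8, red, green, blue), "mtx" (3x3 intrinsics, pixels), "world_to_cam" (4x4, takes a point from world to camera coordinates). Camera axes: x right, y down, z forward; pixel columns grow to the right and rows downward; lengths in m; the calibration is good to about 2 mm. A picture is of the moment at which its call begins. There is no depth.
- robot.hand_in(): hands the job in; it is judged then, once.
Trained networks look in a picture, given as the dict that the camera call returned (one of the last four; its "shot" number tells which), for a name from the list of things; names that differ only in an ending like _2 or _b are one class to them, and where a whole thing is asked for, a point or a joint stands for the part that bears it (a point fixed in the world has none). Each returns a list of dicts, best first, with "p" (0 to 1); they miss things now and then, are a little off and sometimes report something else, mostly with a low value. They report only what shows in the picture. A call takes as long as a camera call. They do not tell look-alikes from the thing itself.
- robot.search_frame(picture, thing): "xyz" ([x, y, z] in m, in world coordinates, good to about 4 mm: the middle of the surface that is visible of it).
- robot.tip_of(picture, thing): "xyz" ([x, y, z] in m, in world coordinates, good to about 4 mm: a listed point, or the origin of a listed thing).
The state is a dict: "time": time; "q": joint angles; "joint_velocities": joint speeds; "joint_torque": joint torques, N m; "position": TCP position; "tool_rot": TCP orientation; "ft_force": force on the tool from outside, world axes, zero at the start; "moment": the same for the moment, N m; "grip_width": finger opening in m; "grip_force": force on a finger pad.
Only numpy, scipy, OpenCV 4.12 (cv2) and the standard library are available. Lean on these libraries where they do the work, as an engineer would, in place of code of your own. Each camera call takes 0.05 s, during which the arm holds its last target. There are 200 camera calls.

## Working session

There is one attempt and no reset: what is moved stays moved. The work goes in short steps, Python scripts to look and compute and a tool call to move; the robot and the scene stay as the last step left them, time stands still between calls to the robot, and variables do not carry over. Pictures are saved under pics/ and viewed, at most 10 in all, crops included, and the job is handed in when it is done.

Besides the shell and the picture viewer there is one more tool, called after "Call:" as name(argument=value, ...), one argument or row to a line, values as JSON. move_arm: Moves the arm, as the interface text tells. Its arguments: {"type":"object","properties":{"series":{"type":"string"},"jaw":{"type":"number"},"newtons":{"type":"number"}},"required":["series"]}

```bash
mkdir -p pics; cat > h.py <<'E'
from rig import robot
import numpy as np, cv2
from scipy.spatial.transform import Rotation as R
def look(names, cams=("scene","side"), save=None):
    out={}
    for c in cams:
        p=robot.camera(c); out[c]=p
        if save: cv2.imwrite(f"pics/{save}_{c}.png",p["img"][:,:,::-1])
        for n in names:
            r=robot.tip_of(p,n)
            print(c,n,[(np.round(d["xyz"],3).tolist(),round(d["p"],2),np.round(proj(p,d["xyz"])).tolist()) for d in r[:4]])
    return out
def proj(p,x):
    c=p["world_to_cam"]@np.append(x,1); u=p["mtx"]@c[:3]; return u[:2]/u[2]
def tri(obs):
    # obs: list of (pic, uv)
    A=[]
    for p,uv in obs:
        P=p["mtx"]@p["world_to_cam"][:3]
        A+= [uv[0]*P[2]-P[0], uv[1]*P[2]-P[1]]
    v=np.linalg.svd(np.array(A))[2][-1]; return v[:3]/v[3]
def delta(pos,rot):
    o=robot.get_obs(); T=R.from_quat(o["tool_rot"])
    print("d mm",np.round(T.inv().apply(np.array(pos)-o["position"])*1000,1),"rv deg",np.round((T.inv()*rot).as_rotvec(degrees=True),1))
E
python3 - <<'E'
from h import *
P=look(["lid_mid","lid_grip","lid_lug","collar","notch","pulse","lock","jar","knob_a"],save="a")
cv2.imwrite("pics/a.png",cv2.resize(np.vstack([P["scene"]["img"],P["side"]["img"]])[:,:,::-1],(480,600)))
o=robot.get_obs();print(o)
E
```

```text
scene lid_mid [([0.565, -0.055, 0.036], 0.86, [304.0, 208.0]), ([0.49, -0.19, 0.038], 0.59, [276.0, 155.0]), ([0.448, -0.074, 0.04], 0.55, [332.0, 167.0])]
scene lid_grip [([0.566, -0.053, 0.05], 0.97, [304.0, 203.0]), ([0.487, -0.187, 0.048], 0.89, [278.0, 152.0]), ([0.451, -0.073, 0.051], 0.7, [332.0, 164.0])]
scene lid_lug [([0.517, -0.182, 0.008], 0.91, [272.0, 174.0]), ([0.426, -0.076, 0.015], 0.89, [337.0, 168.0]), ([0.594, -0.056, 0.011], 0.89, [294.0, 225.0]), ([0.708, 0.001, 0.0], 0.38, [279.0, 286.0])]
scene collar [([0.528, 0.139, 0.129], 0.86, [410.0, 213.0])]
scene notch [([0.56, 0.137, 0.131], 0.56, [399.0, 224.0])]
scene pulse [([0.563, 0.104, 0.118], 0.59, [380.0, 220.0]), ([0.544, 0.091, 0.119], 0.57, [379.0, 209.0])]
scene lock [([0.54, 0.09, 0.118], 0.68, [380.0, 208.0]), ([0.566, 0.108, 0.117], 0.68, [380.0, 223.0])]
scene jar [([0.708, 0.005, -0.003], 0.91, [280.0, 289.0])]
scene knob_a [([0.687, -0.136, -0.005], 0.85, [232.0, 241.0]), ([0.703, 0.144, 0.006], 0.66, [347.0, 330.0])]
side lid_mid [([0.57, -0.059, 0.032], 0.77, [329.0, 248.0]), ([0.487, -0.189, 0.03
[... 949 characters left out ...]
ay([ 9.44518193e-01,  5.27508566e-01,  1.43269405e+00, -3.14854571e-05,
        1.18137527e+00, -1.78520493e-01]), 'joint_velocities': array([-1.25723529e-03, -9.77869864e-05, -9.47624272e-05,  1.16216391e-03,
        4.85694596e-04, -1.95354342e-03]), 'joint_torque': array([-1.06195480e-04, -4.40017891e+01, -1.76989049e+01,  6.33674185e-02,
        5.04159322e-02, -2.80996841e-05]), 'position': array([0.27057491, 0.5633795 , 0.24454503]), 'tool_rot': array([2.22007476e-01, 9.75044963e-01, 1.09206283e-06, 1.62932174e-05]), 'ft_force': array([ 0.48438536, -0.60414244, -0.24389237]), 'moment': array([ 0.0183233 , -0.02620002,  0.00230024]), 'grip_force': 0.0, 'grip_width': 0.08684653389530074}
```

View pics/a_scene.png

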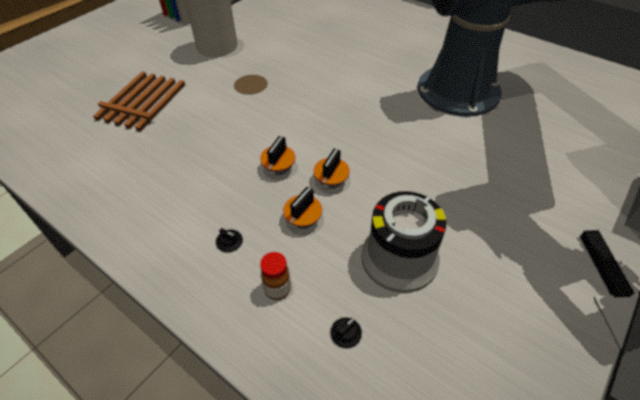

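View pics/a_side.png

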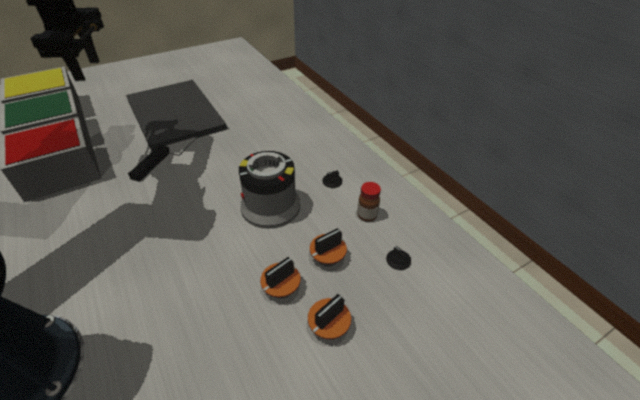

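The scene and side views show three lids. The one farthest right is at about (0.487, -0.188), scene pixel (276,155) and side pixel (328,315), with its bar roughly along x. The grinder is at (0.528, 0.138), its notch mark at scene pixel (392,238). Next I go above the lid.

```bash
cat >> h.py <<'E'
def yawrot(th):
    c,s=np.cos(np.radians(th)),np.sin(np.radians(th))
    return R.from_matrix(np.array([[c,s,0],[s,-c,0],[0,0,-1]]))  # columns: x=(c,s,0), y=(s,-c,0), z=-z
E
python3 - <<'E'
from h import *
delta([.487,-.188,.22],yawrot(187))
E
```

```text
d mm [-520.4 -583.6   24.6] rv deg [  0.    0.  -32.7]
```

Call:
move_arm(
  series="-520 -584 0 0 0 -32;-520 -584 0 0 0 -32;-520 -584 0 0 0 -32;-520 -584 0 0 0 -32;-520 -584 0 0 0 -32;-520 -584 0 0 0 -32;-520 -584 0 0 0 -32;-520 -584 0 0 0 -32",
  jaw=0.8,
  newtons=50,
)

```text
time: 1.67
position: [0.3615, 0.2467, 0.2449]
tool_rot: [-0.056, 0.998, 0.0, 0.0]
ft_force: [0.4, -0.3, -0.1]
grip_width: 0.0694
grip_force: 0.0
```

```bash
python3 - <<'E'
from h import *
delta([.487,-.188,.22],yawrot(187))
E
```

```text
d mm [ -76.4 -446.    24.9] rv deg [ 0.   0.1 -0.6]
```

Call:
move_arm(
  series="-76 -446 0 0 0 0;-76 -446 0 0 0 0;-76 -446 0 0 0 0;-76 -446 0 0 0 0;-76 -446 0 0 0 0;-76 -446 0 0 0 0;-76 -446 0 0 0 0;-76 -446 0 0 0 0",
)

```text
time: 2.33
position: [0.4535, -0.0742, 0.2449]
tool_rot: [-0.055, 0.998, -0.0, 0.0]
ft_force: [0.6, 0.4, 0.4]
grip_width: 0.0697
grip_force: 0.0
```

```bash
python3 - <<'E'
from h import *
delta([.487,-.188,.20],yawrot(187))
E
```

```text
d mm [ -20.8 -116.7   45. ] rv deg [-0.   0.  -0.7]
```

Call:
move_arm(
  series="-21 -117 20 0 0 0;-21 -117 20 0 0 0;-21 -117 20 0 0 0;-21 -117 20 0 0 0;-21 -117 20 0 0 0",
)

```text
time: 2.75
position: [0.4873, -0.188, 0.2241]
tool_rot: [-0.054, 0.999, 0.0, -0.0]
ft_force: [-0.7, -0.3, -0.7]
grip_width: 0.0699
grip_force: 0.0
```

```bash
python3 - <<'E'
from h import *
P=look(["lid_mid","lid_grip","lid_lug"],cams=("wrist","scene","side"),save="b")
p=P["wrist"]
print(np.linalg.inv(p["world_to_cam"])[:3,3], robot.get_obs()["position"])
E
```

```text
wrist lid_mid [([0.564, -0.057, 0.035], 0.97, [417.0, 257.0]), ([0.491, -0.188, 0.036], 0.85, [318.0, 189.0]), ([0.453, -0.075, 0.032], 0.77, [420.0, 166.0])]
wrist lid_grip [([0.45, -0.075, 0.054], 0.69, [427.0, 166.0])]
wrist lid_lug [([0.425, -0.077, 0.007], 0.85, [416.0, 140.0]), ([0.517, -0.186, 0.013], 0.74, [317.0, 205.0])]
scene lid_mid [([0.453, -0.074, 0.036], 0.97, [331.0, 170.0]), ([0.566, -0.054, 0.034], 0.73, [304.0, 209.0]), ([0.492, -0.191, 0.032], 0.6, [276.0, 157.0]), ([0.518, -0.183, 0.007], 0.15, [272.0, 174.0])]
scene lid_grip [([0.489, -0.182, 0.05], 0.69, [279.0, 152.0]), ([0.452, -0.074, 0.052], 0.65, [331.0, 164.0]), ([0.564, -0.054, 0.05], 0.63, [304.0, 203.0])]
scene lid_lug [([0.6, -0.052, 0.009], 0.95, [294.0, 228.0]), ([0.425, -0.076, 0.012], 0.81, [338.0, 169.0]), ([0.518, -0.182, 0.009], 0.57, [272.0, 174.0])]
side lid_mid [([0.453, -0.073, 0.033], 0.92, [280.0, 278.0]), ([0.517, -0.183, 0.01], 0.72, [340.0, 314.0]), ([0.528, 0.136, 0.132], 0.22, [265.0, 164.0])]
side lid_grip [([0.488, -0.187, 0.056], 0.71, [329.0, 310.0]), ([0.449, -0.072, 0.053], 0.71, [278.0, 272.0]), ([0.57, -0.058, 0.051], 0.57, [329.0, 242.0])]
side lid_lug [([0.516, -0.181, 0.009], 0.87, [340.0, 314.0]), ([0.422, -0.081, 0.01], 0.61, [269.0, 295.0]), ([0.53, 0.137, 0.132], 0.29, [266.0, 163.0])]
[ 0.41837441 -0.19495817  0.36451326] [ 0.48704112 -0.18558708  0.22474568]
```

View pics/b_wrist.png

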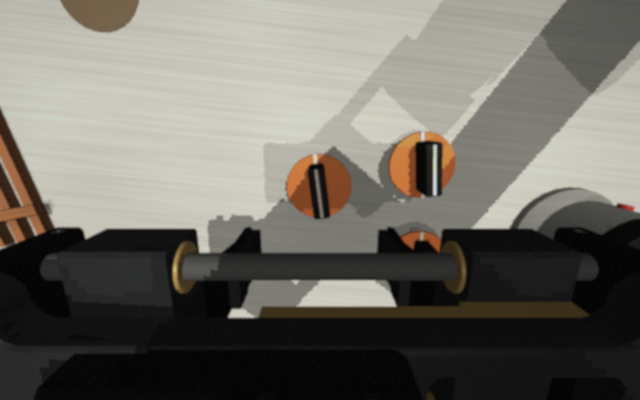

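The wrist view shows the target lid at pixel (318,187), with its white line running from about (317,168) to (324,215). I'll measure the line and flange by code.

```bash
cat >> h.py <<'E'
def onplane(p,uv,z):
    M=np.linalg.inv(p["world_to_cam"]); d=M[:3,:3]@np.linalg.inv(p["mtx"])@np.array([uv[0],uv[1],1.]); o=M[:3,3]
    return o+d*(z-o[2])/d[2]
def rect(p,c,z,h=.06,s=.0004):
    "orthophoto of plane z about c, x to right, y up"
    n=int(2*h/s); w=np.array([[c[0]-h,c[1]+h,z],[c[0]+h,c[1]+h,z],[c[0]+h,c[1]-h,z],[c[0]-h,c[1]-h,z]])
    H=cv2.getPerspectiveTransform(np.float32([proj(p,x) for x in w]),np.float32([[0,0],[n,0],[n,n],[0,n]]))
    return cv2.warpPerspective(p["img"],H,(n,n))
E
python3 - <<'E'
from h import *
p=robot.camera("wrist"); s=robot.camera("scene"); d=robot.camera("side")
for q in (p,s,d):
    hsv=cv2.cvtColor(q["img"],cv2.COLOR_RGB2HSV)
    m=((hsv[...,0]<16)&(hsv[...,1]>150)&(hsv[...,2]>90)).astype(np.uint8)
    u0=np.round(proj(q,[.488,-.188,.035])).astype(int)
    n,l,st,ce=cv2.connectedComponentsWithStats(m)
    i=[k for k in range(1,n) if st[k,4]>150 and np.hypot(*(ce[k]-u0))<40]
    pts=np.argwhere(np.isin(l,i))[:,::-1].astype(np.int32)
    hull=cv2.convexHull(pts); e=cv2.fitEllipse(hull)
    print("flange",np.round(onplane(q,e[0],.032),4),np.round(e[0],1))
im=np.hstack([rect(p,(.488,-.188),.07),rect(p,(.488,-.188),.034),])
cv2.imwrite("pics/c.png",cv2.resize(im,(800,400))[:,:,::-1])
E
```

```text
flange [ 0.4877 -0.188   0.032 ] [316.6 185.3]
flange [ 0.4879 -0.1771  0.032 ] [281.7 159.1]
flange [ 0.4876 -0.1895  0.032 ] [328.9 318.4]
```

View pics/c.png

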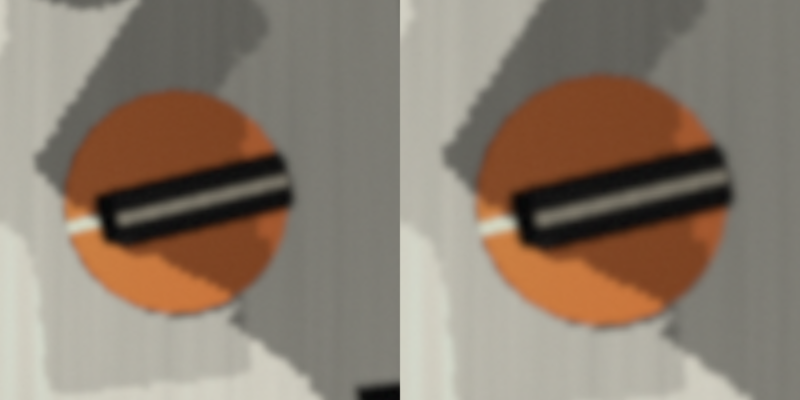

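Ortho view (left at the bar-top plane): white line from (115,218) to (290,181), so the yaw is about 12° and the centre (0.488, -0.188). The flange circle on the right agrees.

```bash
python3 - <<'E'
from h import *
delta([.488,-.188,.061],yawrot(192))
E
```

```text
d mm [ -0.7  -2.2 163.6] rv deg [-0.   0.  -5.6]
```

Call:
move_arm(
  series="-1 -1 40 0 0 -5.5;-1 -1 80 0 0 -5.5;-1 -1 120 0 0 -5.5;-1 -1 145 0 0 -5.5;-1 -1 163 0 0 -5.5;-1 -1 163 0 0 -5.5;-1 -1 163 0 0 -5.5",
)

```text
time: 4.08
position: [0.4878, -0.1868, 0.0609]
tool_rot: [-0.103, 0.995, 0.001, -0.001]
ft_force: [0.6, 0.3, 0.8]
grip_width: 0.0698
grip_force: 0.0
```

```bash
python3 - <<'E'
from h import *
for i in range(2): robot.camera("side"); delta([.488,-.188,.061],yawrot(192))
E
```

```text
d mm [ 0.5 -0.9  0.9] rv deg [ 0.   0.  -0.2]
d mm [ 0.8 -0.6  1.5] rv deg [-0.1  0.1 -0.2]
```

Call:
move_arm(
  series="0 0 0 0 0 0;0 0 0 0 0 0;0 0 0 0 0 0;0 0 0 0 0 0;0 0 0 0 0 0;0 0 0 0 0 0",
  jaw=0,
  newtons=60,
)

```text
time: 4.68
position: [0.4882, -0.1869, 0.0618]
tool_rot: [-0.103, 0.995, -0.0, 0.0]
ft_force: [-0.6, -0.2, 0.6]
grip_width: 0.0374
grip_force: 0.0
```

Call:
move_arm(
  series="0 0 -30 0 0 0;0 0 -70 0 0 0;0 0 -110 0 0 0;0 0 -150 0 0 0;0 0 -180 0 0 0;0 0 -180 0 0 0",
)

```text
time: 5.18
position: [0.4914, -0.1888, 0.2482]
tool_rot: [-0.103, 0.995, -0.004, 0.005]
ft_force: [-0.1, -0.6, -0.3]
grip_width: 0.0023
grip_force: 0.0
```

```bash
python3 - <<'E'
from h import *
print(robot.get_obs()["ft_force"])
delta([.48,.02,.24],yawrot(180))
E
```

```text
[-0.07403353 -0.64856136 -0.29594677]
d mm [-31.7 206.8   6.4] rv deg [-0.5  0.6 11.9]
```

The fingers hadn't finished closing when the lift began, so I missed the lid. I'll reopen and check it.

Call:
move_arm(
  series="0 0 0 0 0 0;0 0 0 0 0 0;0 0 0 0 0 0;0 0 0 0 0 0;0 0 0 0 0 0;0 0 0 0 0 0;0 0 0 0 0 0;0 0 0 0 0 0",
  jaw=0.6,
)

```text
time: 5.85
position: [0.488, -0.1868, 0.2411]
tool_rot: [-0.103, 0.995, 0.0, -0.0]
ft_force: [-0.3, -0.2, 0.3]
grip_width: 0.047
grip_force: 0.0
```

```bash
python3 - <<'E'
from h import *
p=robot.camera("wrist"); 
print([ (np.round(r["xyz"],3),r["p"]) for r in robot.tip_of(p,"lid_mid")])
im=np.hstack([rect(p,(.488,-.188),.07),rect(p,(.488,-.188),.034)])
cv2.imwrite("pics/d.png",cv2.resize(im,(800,400))[:,:,::-1])
delta([.488,-.188,.061],yawrot(192)); print(robot.get_obs()["grip_width"])
E
```

```text
[(array([ 0.562, -0.059,  0.037]), 0.74), (array([ 0.453, -0.074,  0.033]), 0.73), (array([ 0.486, -0.188,  0.037]), 0.65)]
d mm [  0.3  -1.1 180.4] rv deg [ 0.  -0.  -0.2]
0.050114392818898845
```

View pics/d.png

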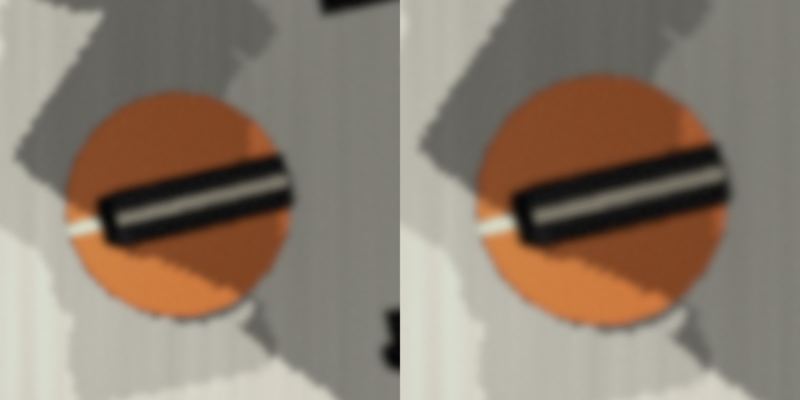

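The lid hasn't moved: its line still runs from (115,218) to (290,181). I'll go back down, and this time wait for the fingers to close.

Call:
move_arm(
  series="0 -1 40 0 0 0;0 -1 80 0 0 0;0 -1 120 0 0 0;0 -1 150 0 0 0;0 -1 170 0 0 0;0 -1 180 0 0 0;0 -1 180 0 0 0;0 -1 180 0 0 0",
)

```text
time: 6.62
position: [0.4887, -0.1881, 0.0618]
tool_rot: [-0.103, 0.995, -0.0, 0.0]
ft_force: [0.4, -0.3, 1.1]
grip_width: 0.0525
grip_force: 0.0
```

Call:
move_arm(
  series="0 0 0 0 0 0;0 0 0 0 0 0;0 0 0 0 0 0;0 0 0 0 0 0;0 0 0 0 0 0;0 0 0 0 0 0;0 0 0 0 0 0;0 0 0 0 0 0",
  jaw=0,
  newtons=60,
)

```text
time: 7.28
position: [0.4885, -0.1879, 0.0619]
tool_rot: [-0.103, 0.995, -0.0, 0.0]
ft_force: [-0.1, -0.2, 4.0]
grip_width: 0.0177
grip_force: 59.8
```

Gripped: 18 mm opening at 60 N. I lift and move toward the grinder, keeping clear of it.

Call:
move_arm(
  series="0 0 -35 0 0 0;0 0 -75 0 0 0;0 0 -115 0 0 0;0 0 -155 0 0 0;0 0 -180 0 0 0;0 0 -180 0 0 0",
)

```text
time: 7.78
position: [0.4912, -0.1895, 0.2471]
tool_rot: [-0.103, 0.995, -0.004, 0.005]
ft_force: [0.3, -0.4, -1.4]
grip_width: 0.0176
grip_force: 59.8
```

```bash
python3 - <<'E'
from h import *
o=robot.get_obs();print(o["grip_width"],o["ft_force"],o["position"])
delta([.49,.02,.24],yawrot(180))
E
```

```text
0.01756019469640528 [ 0.30868438 -0.42433562 -1.37146433] [ 0.49116461 -0.18952014  0.24708916]
d mm [-41.9 205.3   5.7] rv deg [-0.4  0.5 11.9]
```

Call:
move_arm(
  series="-42 205 0 0 0 12;-42 205 0 0 0 12;-42 205 0 0 0 12;-42 205 0 0 0 12;-42 205 0 0 0 12;-42 205 0 0 0 12;-42 205 0 0 0 12;-42 205 0 0 0 12",
)

```text
time: 8.45
position: [0.4868, 0.0215, 0.2406]
tool_rot: [0.001, 1.0, -0.0, -0.001]
ft_force: [0.2, 0.2, -1.8]
grip_width: 0.0177
grip_force: 59.8
```

```bash
python3 - <<'E'
from h import *
P=look(["collar","notch","pulse","lock","lid_mid","lid_lug"],cams=("wrist","scene","side"))
print(robot.get_obs()["position"])
a=rect(P["wrist"],(.528,.138),.12,.08,.0004)
b=rect(P["scene"],(.528,.138),.12,.08,.0004)
cv2.imwrite("pics/e.png",np.hstack([a,b])[:,:,::-1])
E
```

```text
wrist collar []
wrist notch []
wrist pulse []
wrist lock []
wrist lid_mid [([0.449, -0.078, 0.034], 0.93, [234.0, 151.0])]
wrist lid_lug [([0.425, -0.075, 0.007], 0.74, [241.0, 130.0])]
scene collar [([0.528, 0.141, 0.129], 0.9, [412.0, 213.0])]
scene notch [([0.562, 0.138, 0.133], 0.72, [399.0, 225.0])]
scene pulse [([0.568, 0.107, 0.119], 0.64, [380.0, 223.0]), ([0.519, 0.025, 0.188], 0.36, [357.0, 153.0])]
scene lock [([0.539, 0.085, 0.122], 0.74, [378.0, 204.0])]
scene lid_mid [([0.447, -0.073, 0.038], 0.72, [333.0, 167.0]), ([0.566, -0.056, 0.032], 0.67, [303.0, 209.0]), ([0.489, 0.018, 0.217], 0.58, [364.0, 128.0])]
scene lid_lug [([0.516, 0.019, 0.188], 0.93, [355.0, 151.0]), ([0.598, -0.054, 0.013], 0.88, [294.0, 226.0]), ([0.423, -0.078, 0.014], 0.72, [338.0, 168.0])]
side collar []
side notch [([0.564, 0.138, 0.13], 0.76, [280.0, 159.0])]
side pulse [([0.568, 0.106, 0.122], 0.84, [289.0, 170.0])]
side lock [([0.545, 0.091, 0.117], 0.89, [282.0, 179.0]), ([0.56, 0.135, 0.13], 0.6, [279.0, 160.0])]
side lid_mid [([0.487, 0.022, 0.212], 0.63, [268.0, 171.0]), ([0.57, -0.06, 0.033], 0.59, [330.0, 248.0]), ([0.454, -0.073, 0.035], 0.57, [281.0, 277.0])]
side lid_lug [([0.425, -0.081, 0.014], 0.91, [270.0, 293.0]), ([0.516, 0.024, 0.191], 0.88, [283.0, 174.0]), ([0.591, -0.056, 0.008], 0.71, [337.0, 251.0])]
[0.48734559 0.0214914  0.24158961]
```

View pics/e.png

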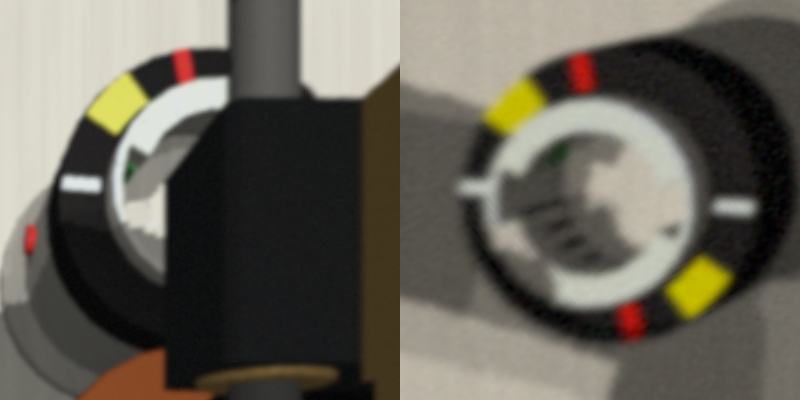

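The scene ortho view (right) shows the white marks at (473,187) and (735,207), which gives a notch yaw of about -4.5° and a centre near (0.530, 0.139). I'll move so the wrist camera sits over the collar, for a view at right angles.

Call:
move_arm(
  series="-98 118 0 0 0 0;-98 118 0 0 0 0;-98 118 0 0 0 0;-98 118 0 0 0 0;-98 118 0 0 0 0;-98 118 0 0 0 0;-98 118 0 0 0 0",
)

```text
time: 10.08
position: [0.5846, 0.1389, 0.241]
tool_rot: [0.001, 1.0, -0.0, -0.001]
ft_force: [0.3, -0.4, -2.0]
grip_width: 0.017
grip_force: 59.8
```

```bash
python3 - <<'E'
from h import *
from scipy.optimize import least_squares
print(robot.get_obs()["position"])
P=look(["collar","notch"],cams=("wrist","scene","side"))
a=rect(P["wrist"],(.53,.139),.12,.08,.0004)
b=rect(P["side"],(.53,.139),.12,.08,.0004)
cv2.imwrite("pics/f.png",np.hstack([a,b])[:,:,::-1])
for n,q in P.items():
    im=rect(q,(.53,.139),.12,.08,.0004); h=cv2.cvtColor(im,cv2.COLOR_RGB2HSV)
    for nm,m in (("red",((h[...,0]<8)|(h[...,0]>172))&(h[...,1]>170)&(h[...,2]>100)),("yel",(h[...,0]>22)&(h[...,0]<35)&(h[...,1]>110)&(h[...,2]>90))):
        k,l,st,ce=cv2.connectedComponentsWithStats(m.astype(np.uint8))
        for i in range(1,k):
            if st[i,4]>100: 
                w=np.array([.53,.139])+np.array([ce[i][0]-200,200-ce[i][1]])*.0004
                print(n,nm,st[i,4],np.round(w,4))
E
```

```text
[0.58461147 0.13891364 0.24097125]
wrist collar [([0.693, -0.137, 0.003], 0.58, [124.0, 254.0]), ([0.583, 0.14, 0.236], 0.44, [319.0, 253.0])]
wrist notch [([0.561, 0.142, 0.13], 0.71, [322.0, 178.0])]
scene collar [([0.527, 0.138, 0.126], 0.81, [410.0, 214.0])]
scene notch [([0.564, 0.137, 0.127], 0.71, [397.0, 227.0]), ([0.706, 0.145, 0.006], 0.42, [347.0, 332.0])]
side collar [([0.526, 0.138, 0.129], 0.76, [264.0, 165.0])]
side notch [([0.563, 0.14, 0.13], 0.55, [279.0, 159.0])]
wrist red 473 [0.5212 0.1899]
wrist red 529 [0.5408 0.0905]
wrist yel 1993 [0.4948 0.1757]
wrist yel 1365 [0.5652 0.103 ]
scene red 780 [0.5207 0.19  ]
scene yel 1687 [0.4941 0.1758]
scene yel 1232 [0.5683 0.1022]
```

View pics/f.png

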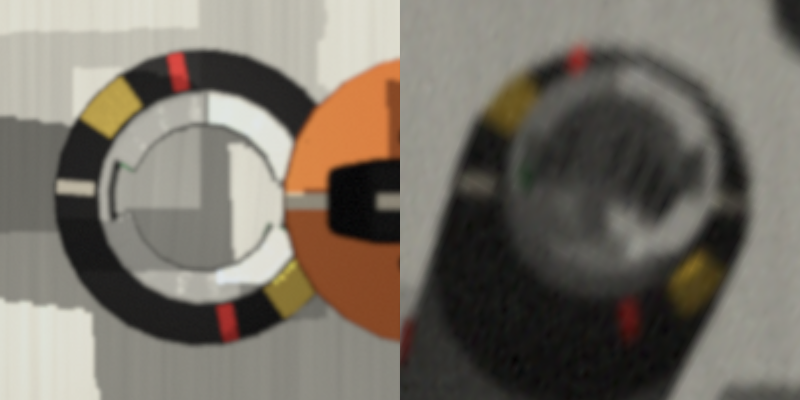

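The wrist ortho view shows the red marks at (178,71) and (227,322) and the white mark at (76,187). That puts the collar centre at about (0.531, 0.140) with a notch yaw of about -4.8°. The lid edge and pointer are in line with the tool axis, so the lid axis is at the TCP.

```bash
python3 - <<'E'
from h import *
delta([.531,.140,.195],yawrot(175.2))
E
```

```text
d mm [54.6  1.1 46.7] rv deg [-0.   0.   4.6]
```

Call:
move_arm(
  series="27 1 0 0 0 4.6;54 1 0 0 0 4.6;54 1 0 0 0 4.6;54 1 20 0 0 4.6;54 1 40 0 0 4.6;54 1 46 0 0 4.6;54 1 46 0 0 4.6",
)

```text
time: 11.12
position: [0.5306, 0.1401, 0.1941]
tool_rot: [0.042, 0.999, -0.0, -0.002]
ft_force: [0.0, -0.9, -1.8]
grip_width: 0.0172
grip_force: 59.8
```

```bash
python3 - <<'E'
from h import *
delta([.531,.140,.164],yawrot(175.2)); o=robot.get_obs(); print(o["ft_force"],o["moment"])
E
```

```text
d mm [-0.5 -0.1 30.1] rv deg [-0.  -0.2  0. ]
[ 0.04752194 -0.89478155 -1.75007851] [0.0831398  0.01159579 0.03884832]
```

Call:
move_arm(
  series="0 0 4 0 0 0;0 0 8 0 0 0;0 0 12 0 0 0;0 0 15 0 0 0;0 0 15 0 0 0",
)

```text
time: 11.53
position: [0.5314, 0.1403, 0.1802]
tool_rot: [0.042, 0.999, -0.0, -0.0]
ft_force: [0.3, -0.8, -1.7]
grip_width: 0.0174
grip_force: 59.8
```

Call:
move_arm(
  series="0 0 4 0 0 0;0 0 8 0 0 0;0 0 11 0 0 0;0 0 13 0 0 0;0 0 13 0 0 0",
)

```text
time: 11.95
position: [0.5313, 0.1403, 0.167]
tool_rot: [0.042, 0.999, -0.0, -0.001]
ft_force: [-0.4, 0.3, -1.6]
grip_width: 0.0175
grip_force: 59.8
```

Call:
move_arm(
  series="0 0 2 0 0 0;0 0 3 0 0 0;0 0 4 0 0 0;0 0 4 0 0 0",
)

```text
time: 12.28
position: [0.5317, 0.1403, 0.164]
tool_rot: [0.041, 0.999, -0.0, 0.0]
ft_force: [-1.7, -0.9, 0.8]
grip_width: 0.0177
grip_force: 59.8
```

Call:
move_arm(
  series="0 0 0.5 0 0 0;0 0 1 0 0 0;0 0 1 0 0 0;0 0 1 0 0 0",
)

```text
time: 12.62
position: [0.5317, 0.1403, 0.1639]
tool_rot: [0.041, 0.999, -0.0, 0.0]
ft_force: [-3.3, -1.0, 8.1]
grip_width: 0.0176
grip_force: 59.8
```

The lid is seated: z has stopped at 0.164 with 8 N of push. Now I twist clockwise in steps.

Call:
move_arm(
  series="0.3 0 0 0 0 4;0.3 0 0 0 0 8;0.3 0 0 0 0 12;0.3 0 0 0 0 16;0.3 0 0 0 0 20;0.3 0 0 0 0 24;0.3 0 0 0 0 28;0.3 0 0 0 0 28",
)

```text
time: 13.28
position: [0.5315, 0.1394, 0.1639]
tool_rot: [0.282, 0.959, -0.001, 0.001]
ft_force: [-2.1, -4.8, 7.4]
grip_width: 0.0178
grip_force: 59.8
```

```bash
python3 - <<'E'
from h import *
o=robot.get_obs(); print(o["ft_force"],o["moment"],o["q"],o["position"])
delta([.531,.1403,.164],yawrot(135))
p=robot.camera("wrist");s=robot.camera("scene")
a=np.hstack([rect(p,(.531,.14),.137,.08,.0004),rect(s,(.531,.14),.137,.08,.0004)])
cv2.imwrite("pics/g.png",a[:,:,::-1])
E
```

```text
[-2.11636971 -4.77351905  7.4086351 ] [-0.56573809  0.41160833  0.19272371] [ 0.05425827  0.53721831  1.70063959 -0.00285663  0.9029679  -0.94273544] [0.53149343 0.13939312 0.16393162]
d mm [ 0.9  0.5 -0.1] rv deg [-0.1  0.1 12.2]
```

View pics/g.png

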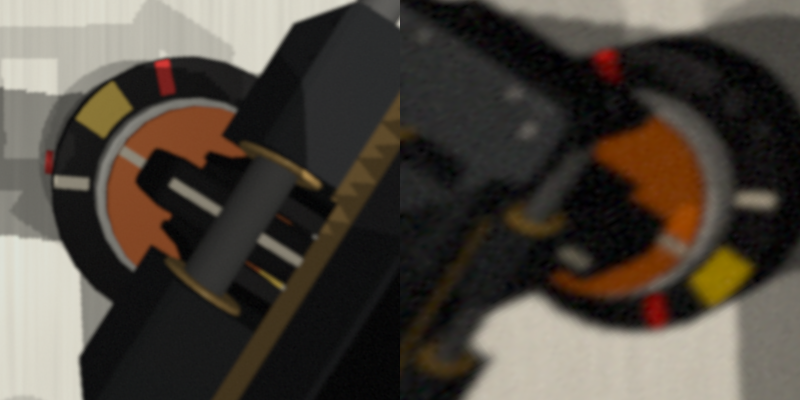

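The wrist view shows the lid flush on the collar. The pointer at (130,157) is just short of the yellow band at (104,110). About 12° more is needed.

Call:
move_arm(
  series="0 -0.3 0 0 0 3;0 -0.3 0 0 0 6;0 -0.3 0 0 0 9;0 -0.3 0 0 0 11;0 -0.3 0 0 0 12;0 -0.3 0 0 0 12;0 -0.3 0 0 0 12",
)

```text
time: 13.97
position: [0.5314, 0.1392, 0.1639]
tool_rot: [0.38, 0.925, -0.001, 0.001]
ft_force: [-3.3, -3.3, 7.1]
grip_width: 0.0176
grip_force: 59.9
```

```bash
python3 - <<'E'
from h import *
o=robot.get_obs(); print(o["ft_force"],o["moment"])
delta([.531,.1403,.164],yawrot(135.2))
p=robot.camera("wrist");s=robot.camera("scene")
a=np.hstack([rect(p,(.531,.14),.137,.08,.0004),rect(s,(.531,.14),.137,.08,.0004)])
cv2.imwrite("pics/i.png",a[:,:,::-1])
E
```

```text
[-3.28381705 -3.33701     7.05639513] [-0.48493587  0.4054505   0.27836146]
d mm [ 1.1  0.6 -0.1] rv deg [-0.1  0.1  0.2]
```

View pics/i.png

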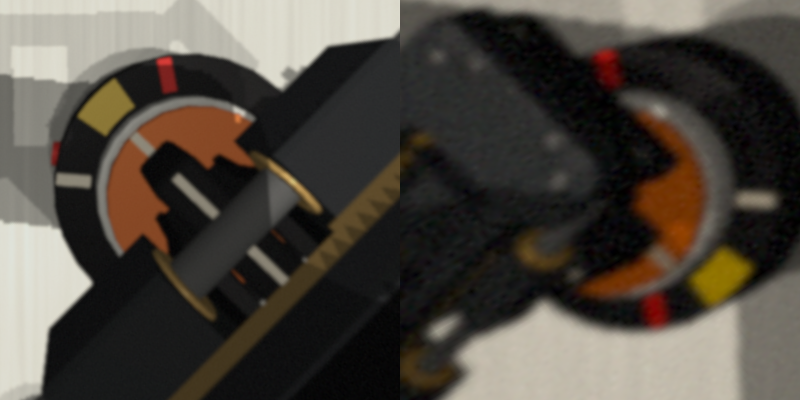

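The pointer at (140,143) aims at the middle of the yellow band, 40° from the notch. The moment of about 0.24 N m matches ring ≈ 0.6.

```bash
python3 -c "
from rig import robot
print(robot.hand_in())"
```

```text
the job is handed in; nothing more can be done
None
```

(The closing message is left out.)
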